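Clamp a rock specimen in the cam vice

TASK

Stand the reddish-brown rock on the rubber bed of the green vice, between its two jaws, and let it go. Then turn the black ball knob clockwise until the jaw grips the rock firmly, with about 18 N: feel for it, because a looser rock would jump out under the saw and more than 40 N would crack it. Leave the other two rocks, the slide box and the folding lens where they are.

Things in the scene. Friction and masses are not known exactly. Their poses are not given: they have to be found in the camera images.
- brown_rock: reddish-brown rough rock, 50 x 48 x 37 mm high, 0.14 kg; origin at the centre of its underside, z up. Irregular: 44 to 53 mm across, depending on the direction. A good pinch is along its own horizontal direction 160 degrees counter-clockwise from its x axis, where it is about 45 mm wide; square to that it is about 51 mm.
- vice: fixed green casting 110 mm wide in x, from y = -95 to +113 mm, 12 mm thick; origin on its underside. Along its +y lie the knob's axis (y = -50 mm), the moving jaw, the rubber bed, and a steel V jaw (46 mm wide, top at 46 mm). The V opens towards -y with 140 degrees; it is bolted fast a little differently each time: its bottom line at x = 0, y = +62 to +68 mm.
- vice_bed (a point): point on the rubber bed, where the middle of the rock has room between the open jaws: vice x = 0, y = +31.5 mm, 15 mm above the bench; axes as the vice's. The bed is 58 mm wide in x; nothing hangs over it, things are lowered onto it from above.
- jaw: moving jaw: steel block 44 mm wide, 30 mm high, with a ribbed black rubber pad on its face (gives 1 mm per 10 N). Origin at the lower middle edge of the unloaded pad's face, at bed height. It slides along the vice's +y, from y = 0 (fully open) to +25 mm, and pushes the rock over the bed into the V.
- ball (a point): centre of the black ball knob: a smooth, slippery ball (friction 0.35) of 40 mm diameter, 78 mm above the bench, on a thin upright neck, about whose axis it turns at constant height; rock and jaws end 20 mm lower. Fingers above, below or beside its widest part slide off; 35 N of grip across it turns it, far less slips.
- knob (a joint): angle of the knob's spindle, rad: 0 (open) to 5, growing clockwise from above; starts at 0 to 0.4. Its spiral cam moves the jaw 5 mm per rad and stays where left. Turning it takes 0.15 N m, plus 0.005 N m per newton of jaw load; the jaw is still free at 1.3 rad. The ball sits on it by a rubber bush (2.5 N m per rad), so torque can be read at rest after a turn, a bit low: compare with the free jaw.
- grey_rock: grey rock 63 x 74 x 44 mm, a bystander; origin at the centre of its underside
- green_rock: dark green rock 42 x 56 x 40 mm, a bystander; origin at the centre of its underside
- slide_box: closed dark green slide box 108 x 205 x 39 mm, a bystander; origin at the centre of its underside
- loupe: small folding lens 24 x 32 x 14 mm, a bystander; origin at the centre of its underside
Things that resemble listed ones, but are neither listed nor needed, are in the scene too. Leave any blue, pink or white look-alike of the brown_rock alone.

How it is judged:
By the outcome, as a careful person would: the job done as asked, in the order asked, and still so for the second after the job is handed in, with the robot touching nothing.
It also fails if it takes over 72 s, if anything falls off the work surface, if the arm or the gripper's body presses on something with over 40 N, if the wrist force passes 120 N, or if a joint passes its speed limit or range.

ROBOT

A 6-joint arm with a two-finger parallel gripper is mounted at the origin on a cart in front of the work surface, level with it; the furniture and walls round the work are solid. World frame = base frame: x ahead of the robot, y to its left, z up, the work surface at z = 0. Lengths are in mm, angles in rad, forces in N, time in s.
With the tool pointing down it reaches from about 325 to 775 mm from the base axis. Payload 5.5 kg.
Tool frame: the origin (TCP) lies between the finger pads; the fingertips stand 17 mm ahead of it and the grasp point (between the pads) lies 2 mm behind it; z points along the fingers, y is the direction in which the jaws open and shut (so a half turn about z gives the same grasp; the last joint's range is limited). The gripper opens to 85 mm and grips with 20 to 120 N. Pads are 22 mm wide; open, the fingers measure 114 mm over their backs; the gripper's body (76 mm by 85 mm) begins 54 mm behind the grasp point. The pads swing forward as they close: fully open they stand 13 mm farther back than shut.
Start: joints at [-1.327, 0.091, 1.231, -0, 1.82, -0.057], TCP at [177.77, -573.074, 248.275] pointing down, gripper open.
Joint ranges: [-2.87, 2.87], [-0.86, 2.18], [0.17, 2.46], [-1.51, 4.65], [0.06, 2.69], [-2.65, 2.65]. Speed limits (rad/s): [2.57, 2.57, 3.01, 3.14, 3.14, 3.14].

INTERFACE

Orientations are given as a rotation vector (axis times angle).
In Python, from bench import env gives the robot as it stands.
- The arm moves only by the tool send_rows, never from a script. Its argument "moves" is one flat list of numbers, 5 for each row, row after row: the shift along the tool's x, y, z in m, then the turn about the tool's z in degrees, then the closure, from 0 (fully open) to 1 (shut). In form: [dx, dy, dz, spin, grip, dx, dy, dz, spin, grip, ...]. A call has 1 to 12 rows; each row shifts and turns the commanded pose from where the row before left it, along the tool's axes as they then stand; what a row does not reach is not made up. A row lasts 1/8 s, in which the tool goes at most 62.5 mm and 10.7 degrees, less where a joint would pass 70% of its speed; a pose out of reach is approached as far as the arm can. A call is refused whole if a number of a shift passes 0.0625 or a number of a turn 10.7, either way. A call with a gripper value outside its range is refused whole. The fingers move at their own pace and stop on an object; the grip force is fixed at half the most. Time passes only in rows, so rows that do not move let the fingers close. It gives the time, the measured TCP pose, the force and the opening at its end, in the units of the state.
- env.get_state(): the state, without advancing time (a new reading comes with each control period).
- env.grab_frame(name): name is "scene" or "top"; returns the picture (384x512x3 uint8, blue, green, red); there is no depth.
- env.get_calibration(name): a dict with "fx", "fy", "cx", "cy" (pixels), "k1" (the pictures are not rectified: a ray, as slopes to the right and down, at radius r is drawn at 1 + k1 r^2 times it, then the intrinsics apply), "world_from_camera" (4x4, takes a point from camera to world coordinates). Camera axes: x right, y up, looking along -z (the intrinsics and any distortion apply to the point x, -y, -z); pixel columns grow to the right and rows downward; lengths in mm; the calibration is good to about 2 mm. A picture is of the moment at which its call begins. get_calibration takes no time and is no camera call.
- env.job_done(): hands the job in, once; it reports no verdict.
The state is a dict: "clock": time; "joint_positions": joint angles; "dq": joint speeds; "joint_torque": joint torques, N m; "eef_pos": TCP position; "orientation": TCP orientation; "force": force on the tool from outside, world axes, zero at the start; "torque": the same for the moment, N m; "grip_width": finger opening in mm.
Only numpy, scipy, OpenCV 4.12 (cv2) and the standard library are available. Lean on these libraries where they do the work, as an engineer would, in place of code of your own. Each camera call takes 0.05 s, during which the arm holds its last target. There are 200 camera calls.

## Working session

There is one attempt and no reset: what is moved stays moved. The work goes in short steps, Python scripts to look and compute and a tool call to move; the robot and the scene stay as the last step left them, time stands still between calls to the robot, and variables do not carry over. Pictures are saved under pics/ and viewed, about 8 in all and at most 12, crops included, and the job is handed in when it is done.

Besides the shell and the picture viewer there is one more tool, called by a JSON object that holds its "op" and its "data". send_rows: Moves the arm, as the interface text tells. Its arguments: {"type":"object","properties":{"moves":{"type":"array","items":{"type":"number"}}},"required":["moves"]}

```bash
mkdir -p pics; python3 - <<'E'
from bench import env
import cv2,numpy as np
for n in("scene","top"):
    f=env.grab_frame(n); cv2.imwrite(f"pics/{n}0.png",f)
    c=env.get_calibration(n); print(n,{k:(np.round(v,3).tolist() if k=="world_from_camera" else v) for k,v in c.items()})
s=env.get_state();print(s)
a=cv2.imread("pics/scene0.png");b=cv2.imread("pics/top0.png")
cv2.imwrite("pics/top0x.png",cv2.resize(b,(800,600)))
E
ls
```

```text
scene {'fx': 355.41328293847164, 'fy': 355.41328293847164, 'cx': 249.1517762664086, 'cy': 192.89128730548538, 'k1': -0.04491846323810272, 'world_from_camera': [[0.505, 0.585, -0.635, -234.63], [-0.863, 0.339, -0.374, -424.374], [-0.004, 0.737, 0.676, 809.756], [0.0, 0.0, 0.0, 1.0]]}
top {'fx': 447.36287765714445, 'fy': 447.36287765714445, 'cx': 254.28930634026506, 'cy': 192.35388560954888, 'k1': -0.11890788729581692, 'world_from_camera': [[-0.013, 0.996, -0.083, 378.396], [-1.0, -0.012, 0.011, 5.058], [0.01, 0.083, 0.996, 1548.021], [0.0, 0.0, 0.0, 1.0]]}
{'clock': 0.1, 'joint_positions': array([-1.32666582e+00,  9.18125435e-02,  1.23178920e+00, -5.28388981e-06,
        1.81981406e+00, -5.67438137e-02]), 'dq': array([-0.00026489,  0.00028802, -0.0022641 ,  0.00065266,  0.00142168,
        0.00071616]), 'joint_torque': array([ 2.94549922e-03, -4.60216284e+01, -4.19219041e+01, -4.47190394e-05,
        1.05867759e-02, -6.55558296e-06]), 'eef_pos': array([ 177.7288025 , -572.83055427,  247.23317173]), 'orientation': array([-3.10431654e+00, -4.70557665e-01,  2.75777266e-04]), 'force': array([ 0.78305466,  0.29465659, -0.04100166]), 'torque': array([ 0.02174417,  0.01008822, -0.01222715]), 'grip_width': 85.43066436798026}
pics
```

View pics/top0x.png

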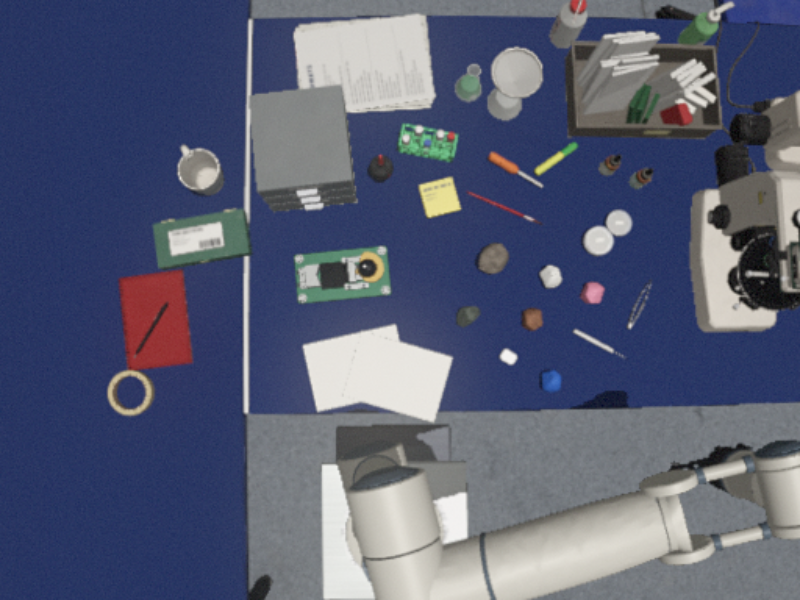

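View pics/scene0.png

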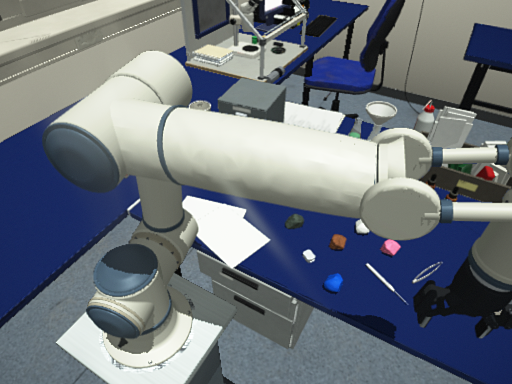

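Top view: the brown rock is at about (340,204) px. The vice is at about (219,175), with the V jaw at image left and the ball knob at right (236,171). In the scene view the rock is at (339,242), and the vice is hidden behind the arm.

```bash
cat > h.py <<'E'
from bench import env
import cv2,numpy as np
from scipy.spatial.transform import Rotation as R
def und(uv,c):
    K=np.array([[c["fx"],0,c["cx"]],[0,c["fy"],c["cy"]],[0,0,1]])
    return cv2.undistortPoints(np.float64(uv).reshape(-1,1,2),K,np.array([c["k1"],0,0,0,0.])).reshape(-1,2)
def cast(uv,z,name):
    c=env.get_calibration(name); T=np.array(c["world_from_camera"]); p=und(uv,c)
    d=np.c_[p[:,0],-p[:,1],-np.ones(len(p))]@T[:3,:3].T; o=T[:3,3]
    return (o+d*((z-o[2])/d[:,2])[:,None])[:,:2]
def st():
    s=env.get_state(); r=R.from_rotvec(s["orientation"]).as_matrix()
    print("t",round(s["clock"],2),"pos",s["eef_pos"].round(1),"yaw_y",np.degrees(np.arctan2(r[1,1],r[0,1])).round(2),"yaw_x",np.degrees(np.arctan2(r[1,0],r[0,0])).round(2),"q6",s["joint_positions"][5].round(3),"F",s["force"].round(1),"T",s["torque"].round(3),"w",s["grip_width"].round(1)); return s
E
python3 - <<'E'
from h import *
a=cv2.imread("pics/top0.png");
hsv=cv2.cvtColor(a,cv2.COLOR_BGR2HSV)
# vice green in region
m=np.zeros(a.shape[:2],np.uint8); roi=(slice(150,205),slice(180,260))
g=cv2.inRange(hsv,(60,60,50),(90,255,200)); m[roi]=g[roi]
n,l,s,c=cv2.connectedComponentsWithStats(m); pts=np.argwhere(m>0)[:,::-1].astype(np.float32)
k=1+np.argmax(s[1:,4]); pts=np.argwhere(l==k)[:,::-1].astype(np.float32)
W=cast(pts,12,"top"); rect=cv2.minAreaRect(W.astype(np.float32)); print("vice rect",rect,cv2.boxPoints(rect).round(1).tolist())
m=np.zeros(a.shape[:2],np.uint8); roi=(slice(190,220),slice(325,355))
d=a.astype(int); rm=((d[...,2]-d[...,0])>0).astype(np.uint8); m[roi]=rm[roi]
pts=np.argwhere(m>0)[:,::-1]; print("rock px",len(pts),pts.mean(0)); 
W=cast(pts,18,"top"); print("rock",W.mean(0), np.linalg.eigh(np.cov(W.T)))
for t in range(0,180,20):
    u=np.array([np.cos(np.radians(t)),np.sin(np.radians(t))]); q=W@u; print(t,round(np.ptp(q),1),end="; ")
v=cv2.resize(a[150:205,180:260],None,fx=7,fy=7,interpolation=cv2.INTER_CUBIC); r=cv2.resize(a[188:222,322:358],None,fx=7,fy=7,interpolation=cv2.INTER_CUBIC)
b=cv2.imread("pics/scene0.png"); r2=cv2.resize(b[222:262,320:360],None,fx=6,fy=6,interpolation=cv2.INTER_CUBIC)
o=np.zeros((600,600,3),np.uint8); o[:v.shape[0],:560]=v[:,:560]; 
y=v.shape[0]; r=r[:600-y]; r2=r2[:600-y]; o[y:y+r.shape[0],:r.shape[1]]=r; o[y:y+r2.shape[0],300:300+r2.shape[1]]=r2
cv2.imwrite("pics/crop1.png",o)
E
```

```text
vice rect ((537.9038696289062, 99.10562133789062), (84.62644958496094, 218.6626739501953), 20.567787170410156) [[459.8999938964844, 186.60000610351562], [536.7000122070312, -18.100000381469727], [615.9000244140625, 11.600000381469727], [539.0999755859375, 216.3000030517578]]
rock px 159 [340.09433962 203.7672956 ]
rock [ 462.93526562 -307.43050367] EighResult(eigenvalues=array([142.46181336, 165.90180304]), eigenvectors=array([[-0.3176368 , -0.94821246],
       [-0.94821246,  0.3176368 ]]))
0 48.4; 20 47.9; 40 48.6; 60 48.2; 80 44.8; 100 45.9; 120 49.8; 140 51.8; 160 48.5;
```

View pics/crop1.png

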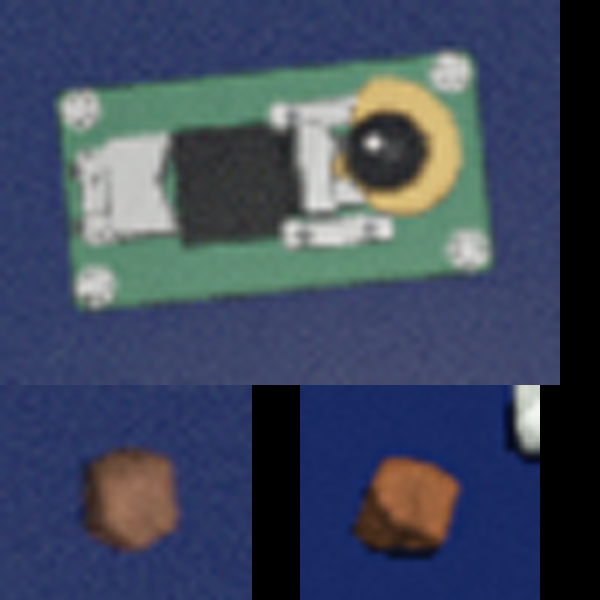

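Crop 1 (7× of the top view) shows the casting's corners, in crop px, at (58,92), (472,52), (492,268) and (78,310). The ball is at (387,150), the bed at (240,185) and the V at the left (165,185). The rock silhouette is about 13 px across and looks narrowest along world y.

```bash
python3 - <<'E'
from h import *
f=lambda x,y:(180+(x+.5)/7-.5,150+(y+.5)/7-.5)
C=cast([f(58,92),f(472,52),f(492,268),f(78,310)],12,"top"); print("corners TL TR BR BL",C.round(1).tolist())
yd=((C[0]-C[1])+(C[3]-C[2])); yd/=np.linalg.norm(yd); xd=np.array([yd[1],-yd[0]])
print("len",[np.linalg.norm(C[0]-C[1]),np.linalg.norm(C[3]-C[2])],"wid",[np.linalg.norm(C[0]-C[3]),np.linalg.norm(C[1]-C[2])])
o=C.mean(0)-9*yd; print("yaw of y axis",np.degrees(np.arctan2(yd[1],yd[0])),"origin",o,"bed",o+31.5*yd,"knob",o-50*yd)
print("ball seen",cast([f(387,150)],78,"top"),"bed seen",cast([f(240,185)],15,"top"))
def sil(fn,name,x0,y0,w,z):
    a=cv2.imread(fn)[y0:y0+w,x0:x0+w]; S=8
    d=a.astype(np.float32); d=d[...,2]-d[...,0]; d=cv2.resize(d,None,fx=S,fy=S,interpolation=cv2.INTER_CUBIC)
    lo=np.median(d); hi=np.percentile(d,97 if name=="scene" else 93); t=(lo+hi)/2
    m=(d>(t if name=="top" else lo+.35*(hi-lo))).astype(np.uint8); n,l,s,c=cv2.connectedComponentsWithStats(m); k=1+np.argmax(s[1:,4])
    p=np.argwhere(l==k)[:,::-1]; uv=(p+.5)/S-.5+[x0,y0]; return uv
W=cast(sil("pics/top0.png","top",328,192,25,18),18,"top"); print("rock",W.mean(0))
def wid(W,ts):
  for t in ts:
    u=np.array([np.cos(np.radians(t)),np.sin(np.radians(t))]); q=W@u; print(t,round(np.ptp(q),1),round((q.max()+q.min())/2,1),end="; ")
  print()
wid(W,range(0,180,10))
W=cast(sil("pics/scene0.png","scene",322,226,34,18),18,"scene"); print("rock sc",W.mean(0)); 
wid(W,[80,90,100,110,120])
E
```

```text
corners TL TR BR BL [[612.6, 217.0], [630.0, 11.4], [522.3, 2.8], [504.0, 207.0]]
len [np.float64(206.24962180568534), np.float64(205.00571060784532)] wid [np.float64(109.00941974368894), np.float64(108.02624122078704)]
yaw of y axis 94.97246226343032 origin [567.98645539 100.60562684] bed [565.25613186 131.98707571] knob [572.32030227  50.79380323]
ball seen [[572.75577634  51.9145048 ]] bed seen [[564.60578693 126.55013172]]
rock [ 462.74131289 -307.78544794]
0 49.2 462.4; 10 49.2 402.0; 20 49.1 329.6; 30 48.4 247.2; 40 50.3 156.9; 50 51.4 61.7; 60 51.1 -35.4; 70 49.3 -131.3; 80 46.8 -223.4; 90 45.2 -308.1; 100 46.6 -383.1; 110 49.7 -447.4; 120 51.7 -498.1; 130 52.8 -533.6; 140 52.6 -552.9; 150 51.3 -555.3; 160 49.9 -540.3; 170 49.5 -508.8; 
rock sc [ 456.81630601 -310.11278281]
80 48.0 -226.0; 90 43.5 -310.8; 100 43.7 -384.9; 110 50.0 -447.5; 120 55.7 -496.5;
```

Estimates so far:
- **Rock:** about (462,-308), pinch direction about 90° in world. Both views agree on its width, about 44–45 mm.
- **Vice:** yaw about +5°, bed at about (565,132), knob axis at about (572.5,51).

Moving above the rock.

{"op": "send_rows", "data": {"moves": [0.0438,-0.0211,0,0,0,0.0438,-0.0211,0,0,0,0.0438,-0.0211,0,0,0,0.0438,-0.0211,0,0,0,0.0438,-0.0211,0,0,0,0.0438,-0.0211,0,0,0,0.0438,-0.0211,0,0,0,0.0438,-0.0211,0,0,0,0,0,0.05,8.6,0,0,0,0.05,8.6,0,0,0,0.04,0,0,0,0,0,0,0]}}

```text
clock: 1.6
eef_pos: [460.4, -306.4, 103.7]
orientation: [-3.136, -0.001, 0.011]
force: [-0.6, -0.3, 0.8]
grip_width: 85.3
```

```bash
python3 - <<'E'
from h import *
s=st(); print(s["joint_positions"].round(3))
cv2.imwrite("pics/s1.png",env.grab_frame("scene"))
E
```

```text
Traceback (most recent call last):
  File "h.py", line 13, in st
    print("t",round(s["clock"],2),"pos",s["eef_pos"].round(1),"yaw_y",np.degrees(np.arctan2(r[1,1],r[0,1])).round(2),"yaw_x",np.degrees(np.arctan2(r[1,0],r[0,0])).round(2),"q6",s["joint_positions"][5].round(3),"F",s["force"].round(1),"T",s["torque"].round(3),"w",s["grip_width"].round(1)); return s
                                                                                                                                                                                                                                                                       ^^^^^^^^^^^^^^^^^^^^^
AttributeError: 'float' object has no attribute 'round'
```

```bash
sed -i 's/s\["grip_width"\].round(1)/round(float(s["grip_width"]),1)/' h.py; python3 - <<'E'
from h import *
env.grab_frame("top"); env.grab_frame("top"); cv2.imwrite("pics/s1.png",env.grab_frame("scene"))
s=st(); print(s["joint_positions"].round(3))
E
```

```text
t 1.75 pos [ 463.2 -308.7  110.6] yaw_y -89.97 yaw_x 0.03 q6 0.921 F [-0.1  0.3  0.2] T [ 0.103  0.027 -0.017] w 85.2
[-0.649 -0.011  1.579  0.     1.57   0.921]
```

View pics/s1.png

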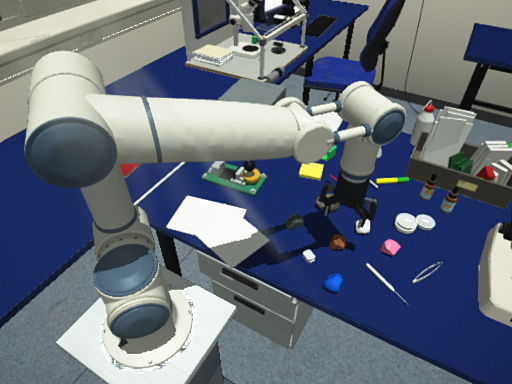

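Scene view: the gripper is open above the brown rock at (338,242), with the vice visible at (237,175). Descending and closing.

{"op": "send_rows", "data": {"moves": [0,0,0.03,0,0,0,0,0.025,0,0,0,0,0.02,0,0,0,0,0.01,0,0,0,0,0,0,0,0,0,0,0,1,0,0,0,0,1,0,0,0,0,1,0,0,0,0,1,0,0,0,0,1,0,0,0,0,1,0,0,0,0,1]}}

```text
clock: 3.25
eef_pos: [463.2, -308.6, 24.8]
orientation: [3.14, 0.001, 0.003]
force: [-0.5, 0.1, 6.6]
grip_width: 39.1
```

{"op": "send_rows", "data": {"moves": [0,0,0,0,1,0,0,-0.02,0,1,0,0,-0.04,0,1,0,0,-0.04,0,1,0,0,-0.03,0,1,0,0,0,0,1,0,0,0,0,1]}}

```text
clock: 4.12
eef_pos: [462.0, -307.7, 151.9]
orientation: [-3.14, -0.001, 0.002]
force: [-0.3, 0.2, -1.1]
grip_width: 39.1
```

```bash
python3 - <<'E'
from h import *
f=env.grab_frame("scene"); s=st(); print(s["joint_positions"].round(3))
cv2.imwrite("pics/s2.png",cv2.resize(f[150:290,280:440],(640,560),interpolation=cv2.INTER_CUBIC))
E
```

```text
t 4.17 pos [ 461.7 -307.5  151.2] yaw_y -89.97 yaw_x 0.03 q6 0.921 F [ 1.2 -0.5 -1.7] T [ 0.032 -0.031  0.023] w 39.2
[-0.649 -0.025  1.521 -0.     1.649  0.921]
```

View pics/s2.png

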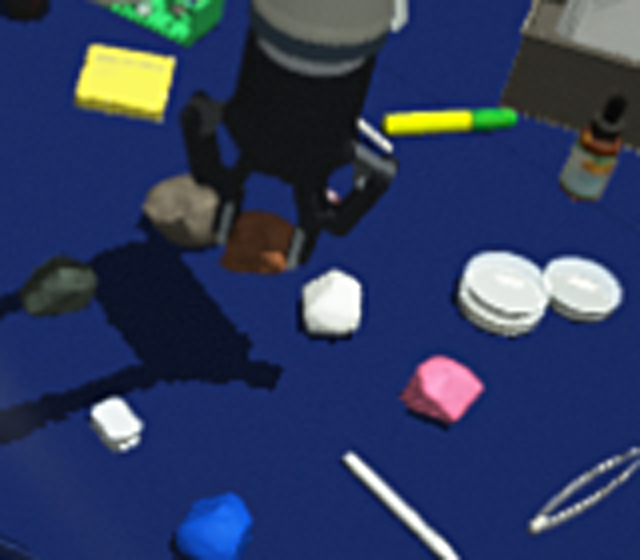

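Rock held, width 39 mm, about 1.4 N of weight. Moving over the bed, then turning by −95° so the pinch lies along the vice's x.

{"op": "send_rows", "data": {"moves": [0.0103,-0.044,0,0,1,0.0103,-0.044,0,0,1,0.0103,-0.044,0,0,1,0.0103,-0.044,0,0,1,0.0103,-0.044,0,0,1,0.0103,-0.044,0,0,1,0.0103,-0.044,0,0,1,0.0103,-0.044,0,0,1,0.0103,-0.044,0,0,1,0.0103,-0.044,0,0,1]}}

```text
clock: 5.42
eef_pos: [564.5, 133.4, 150.9]
orientation: [3.141, 0.001, -0.006]
force: [0.7, -0.3, -0.6]
grip_width: 39.3
```

{"op": "send_rows", "data": {"moves": [0,0,0,-10.55,1,0,0,0,-10.55,1,0,0,0,-10.55,1,0,0,0,-10.55,1,0,0,0,-10.55,1,0,0,0,-10.55,1,0,0,0,-10.55,1,0,0,0,-10.55,1,0,0,0,-10.55,1,0,0,0.04,0,1,0,0,0,0,1,0,0,0,0,1]}}

```text
clock: 6.92
eef_pos: [564.8, 132.0, 113.0]
orientation: [-2.122, -2.315, 0.002]
force: [-0.1, -0.1, -0.6]
grip_width: 39.1
```

```bash
python3 - <<'E'
from h import *
st(); f=env.grab_frame("top"); g=env.grab_frame("scene"); s=st()
print(s["joint_positions"].round(3))
o=np.zeros((480,800,3),np.uint8)
o[:,:400]=cv2.resize(f[140:212,180:240],(400,480),interpolation=cv2.INTER_CUBIC); o[:,400:]=cv2.resize(g[120:216,190:270],(400,480),interpolation=cv2.INTER_CUBIC)
cv2.imwrite("pics/s3.png",o)
E
```

```text
t 6.92 pos [564.8 132.  113. ] yaw_y 4.97 yaw_x 94.97 q6 0.084 F [-0.1 -0.1 -0.6] T [ 0.076  0.002 -0.   ] w 39.1
t 7.03 pos [565.7 132.1 114.7] yaw_y 4.98 yaw_x 94.98 q6 0.084 F [ 0.4  0.6 -2.4] T [0.009 0.032 0.007] w 39.2
[0.171 0.053 1.507 0.    1.58  0.084]
```

View pics/s3.png

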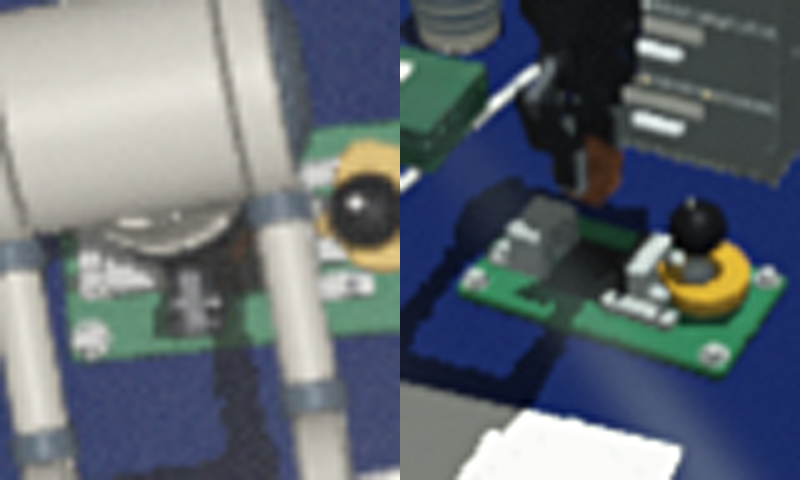

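Crop 3: the rock is held above the bed at about crop (600,170). The right half shows the V block at (545,230), the ball at (697,225) and the moving jaw at (650,260). I'll check the vice estimate in this view, then lower.

```bash
python3 - <<'E'
from h import *
f=lambda x,y:(190+(x-400+.5)/5-.5,120+(y+.5)/5-.5)
print("ball",cast([f(697,225)],78,"scene"),"corners near",cast([f(460,290),f(722,375),f(787,278)],8,"scene").round(1).tolist())
o=np.array([568,100.6]);y=np.array([np.cos(np.radians(95)),np.sin(np.radians(95))]);x=np.array([y[1],-y[0]])
print([ (o+a*x+b*y).round(1).tolist() for a,b in((-55,113),(-55,-95),(55,-95))])
E
```

```text
ball [[572.89763286  51.63692827]] corners near [[503.3, 203.9], [519.2, 1.3], [629.6, 11.6]]
[[503.4, 208.4], [521.5, 1.2], [631.1, 10.8]]
```

{"op": "send_rows", "data": {"moves": [0,0,0.025,0,1,0,0,0.025,0,1,0,0,0.012,0,1,0,0,0.006,0,1,0,0,0.003,0,1,0,0,0,0,1,0,0,0,0,1]}}

```text
clock: 7.9
eef_pos: [565.6, 132.1, 43.1]
orientation: [2.122, 2.315, 0.002]
force: [0.0, -0.2, -1.3]
grip_width: 39.2
```

{"op": "send_rows", "data": {"moves": [0,0,0.002,0,1,0,0,0.001,0,1,0,0,0,0,1,0,0,0,0,1]}}

```text
clock: 8.4
eef_pos: [565.3, 132.0, 39.8]
orientation: [2.123, 2.316, 0.001]
force: [-1.8, 0.0, 4.0]
grip_width: 39.3
```

{"op": "send_rows", "data": {"moves": [0,0,0.001,0,1,0,0,0,0,1,0,0,0,0,1]}}

```text
clock: 8.78
eef_pos: [565.3, 132.0, 39.8]
orientation: [2.122, 2.316, 0.001]
force: [-4.6, -1.0, 7.9]
grip_width: 39.5
```

Bed contact felt at 4–8 N. Releasing and lifting.

{"op": "send_rows", "data": {"moves": [0,0,0,0,0.4,0,0,0,0,0.3,0,0,0,0,0.2,0,0,0,0,0.1,0,0,0,0,0.1,0,0,-0.02,0,0.1,0,0,-0.04,0,0.1,0,0,-0.06,0,0.1,0,0,-0.04,0,0.1,0,0,0,0,0.1]}}

```text
clock: 10.02
eef_pos: [567.0, 132.4, 205.4]
orientation: [2.118, 2.311, 0.013]
force: [0.2, 0.5, 0.1]
grip_width: 76.8
```

```bash
python3 - <<'E'
from h import *
env.grab_frame("top");g=env.grab_frame("scene"); s=st()
print(s["joint_positions"].round(3))
cv2.imwrite("pics/s4.png",cv2.resize(g[120:216,190:290],(600,576),interpolation=cv2.INTER_CUBIC))
E
```

```text
t 10.12 pos [565.4 132.  199.7] yaw_y 4.98 yaw_x 94.98 q6 0.084 F [-0.5 -0.9 -0.5] T [-0.034  0.04  -0.017] w 76.5
[ 0.171  0.033  1.378 -0.     1.73   0.084]
```

View pics/s4.png

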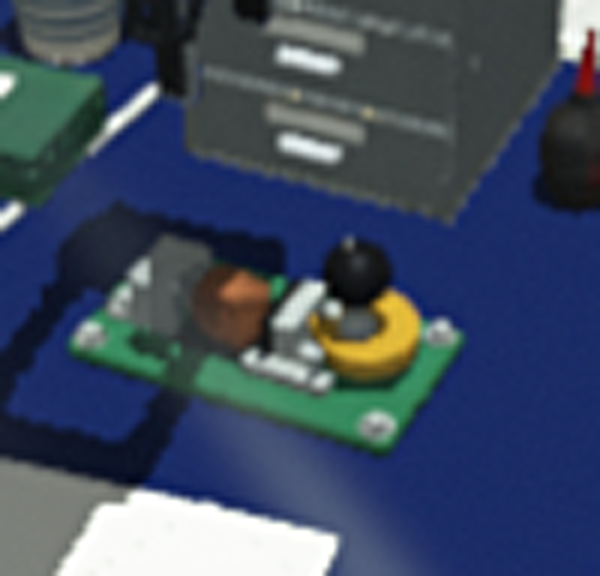

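The rock stands on the bed between the jaws: rock at crop (232,305), ball at (357,272). Moving over the ball and winding the wrist back for a long clockwise turn.

{"op": "send_rows", "data": {"moves": [-0.0404,0,0,0,0,-0.0404,0,0,0,0,0,0,0,-10,0,0,0,0,-10,0,0,0,0,-10,0,0,0,0,-10,0,0,0,0,-10,0,0,0,0,-10,0,0,0,0,-10,0,0,0,0,-10,0,0,0,0,-10,0,0,0,0,-10,0]}}

```text
clock: 11.62
eef_pos: [571.4, 51.5, 196.3]
orientation: [0.418, -3.11, -0.001]
force: [-0.6, 1.4, -0.1]
grip_width: 85.1
```

{"op": "send_rows", "data": {"moves": [0,0,0,-10,0,0,0,0,-10,0,0,0,0,-10,0,0,0,0,-10,0,0,0,0.04,0,0,0,0,0,0,0,0,0,0,0,0]}}

```text
clock: 12.5
eef_pos: [571.9, 51.5, 158.4]
orientation: [1.45, -2.786, -0.001]
force: [0.0, 0.9, 0.5]
grip_width: 85.5
```

```bash
python3 - <<'E'
from h import *
for i in range(3): s=st(); env.grab_frame("top")
print(s["joint_positions"].round(3))
E
```

```text
t 12.5 pos [571.9  51.5 158.4] yaw_y 144.97 yaw_x -125.03 q6 -2.5 F [0.  0.9 0.5] T [ 0.023  0.018 -0.02 ] w 85.5
t 12.55 pos [572.4  51.5 159.3] yaw_y 144.98 yaw_x -125.02 q6 -2.5 F [ 0.2 -0.3 -0.2] T [ 0.026 -0.029  0.006] w 85.2
t 12.6 pos [572.7  51.6 159.8] yaw_y 144.98 yaw_x -125.02 q6 -2.5 F [-0.6  0.4  0.3] T [-0.03  -0.002  0.029] w 85.6
[ 0.031  0.023  1.458  0.     1.659 -2.5  ]
```

{"op": "send_rows", "data": {"moves": [0,0,0.03,0,0,0,0,0.03,0,0,0,0,0.018,0,0,0,0,0.0065,0,0,0,0,0,0,0,0,0,0,0,1,0,0,0,0,1,0,0,0,0,1,0,0,0,0,1,0,0,0,0,1,0,0,0,0,1,0,0,0,0,1]}}

```text
clock: 14.15
eef_pos: [572.5, 51.7, 74.9]
orientation: [-1.45, 2.786, -0.001]
force: [-2.1, 0.4, 6.4]
grip_width: 37.5
```

```bash
cat >> h.py <<'E'
def avg(n=10):
    F=[];T=[];q=[]
    for i in range(n):
        env.grab_frame("top"); s=env.get_state(); F.append(s["force"]);T.append(s["torque"]);q.append(s["joint_positions"][5])
    st(); print("F",np.mean(F,0).round(2),"T",np.mean(T,0).round(4),"sd",np.std(T,0)[2].round(4),"q6",np.mean(q).round(4))
E
python3 -c "
from h import *
avg(6)"
```

```text
t 14.45 pos [572.5  51.7  74.9] yaw_y 144.99 yaw_x -125.01 q6 -2.5 F [-2.3  0.4  6.2] T [0.059 0.373 0.007] w 37.5
F [-1.87  0.54  5.68] T [0.0563 0.3687 0.007 ] sd 0.0251 q6 -2.4998
```

Ball gripped, width 37.5 mm. First free turn of 40°, to check that it turns without slip and to get the free torque.

{"op": "send_rows", "data": {"moves": [0,0,0,5,1,0,0,0,5,1,0,0,0,5,1,0,0,0,5,1,0,0,0,5,1,0,0,0,5,1,0,0,0,5,1,0,0,0,5,1,0,0,0,0,1,0,0,0,0,1]}}

```text
clock: 15.7
eef_pos: [573.0, 50.8, 74.9]
orientation: [-0.412, 3.112, -0.002]
force: [1.3, -2.8, 5.0]
grip_width: 37.4
```

```bash
python3 -c "
from h import *
avg(12)"
```

```text
t 16.3 pos [573.   50.8  74.9] yaw_y 105.08 yaw_x -164.91 q6 -1.804 F [ 0.4 -3.6  5.6] T [-0.513 -0.132  0.12 ] w 37.1
F [ 0.64 -3.08  5.51] T [-0.5104 -0.1143  0.1267] sd 0.0358 q6 -1.804
```

{"op": "send_rows", "data": {"moves": [0,0,0,5,1,0,0,0,5,1,0,0,0,5,1,0,0,0,5,1,0,0,0,5,1,0,0,0,5,1,0,0,0,0,1,0,0,0,0,1]}}

```text
clock: 17.3
eef_pos: [573.0, 50.1, 74.9]
orientation: [0.408, 3.112, -0.004]
force: [0.4, -6.0, 5.7]
grip_width: 37.6
```

```bash
python3 -c "
from h import *
avg(12)
g=env.grab_frame('scene'); cv2.imwrite('pics/s5.png',cv2.resize(g[120:216,190:290],(600,576),interpolation=cv2.INTER_CUBIC))"
```

```text
t 17.9 pos [573.   50.1  74.9] yaw_y 75.06 yaw_x 165.06 q6 -1.28 F [ 1.  -5.3  4.9] T [-0.887 -0.054  0.121] w 37.3
F [ 0.44 -5.5   5.42] T [-0.8984 -0.049   0.1236] sd 0.0186 q6 -1.2804
```

View pics/s5.png

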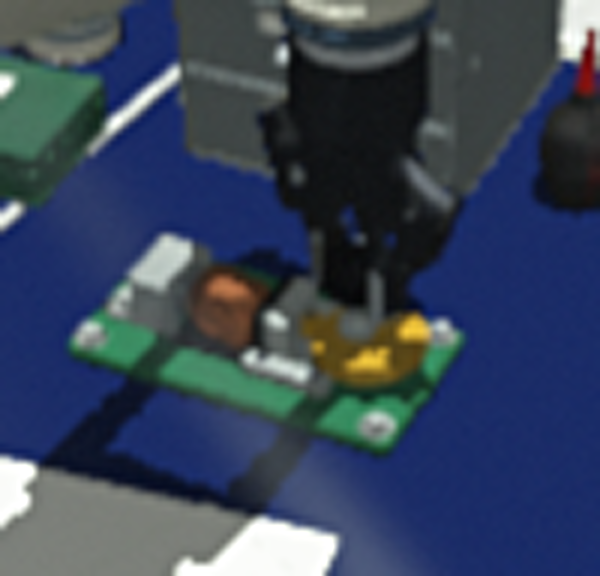

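The gripper holds the ball, the jaw has moved towards the rock, and the free torque repeats (0.127, 0.124). I'll relieve the small lateral load, turn on and read again.

{"op": "send_rows", "data": {"moves": [-0.0004,-0.0016,0,0,1,0,0,0,5,1,0,0,0,5,1,0,0,0,5,1,0,0,0,5,1,0,0,0,5,1,0,0,0,0,1,0,0,0,0,1]}}

```text
clock: 18.95
eef_pos: [572.7, 49.3, 74.9]
orientation: [1.071, 2.951, -0.001]
force: [-0.2, -3.1, 5.9]
grip_width: 37.3
```

```bash
python3 -c "
from h import *
avg(8)"
```

```text
t 19.35 pos [572.7  49.3  74.9] yaw_y 50.09 yaw_x 140.09 q6 -0.847 F [-0.1 -2.8  6. ] T [-0.504  0.108  0.113] w 37.6
F [-0.27 -2.78  6.04] T [-0.4754  0.1255  0.1176] sd 0.03 q6 -0.8469
```

{"op": "send_rows", "data": {"moves": [-0.0005,-0.0006,0,0,1,0,0,0,5,1,0,0,0,5,1,0,0,0,5,1,0,0,0,5,1,0,0,0,0,1,0,0,0,0,1]}}

```text
clock: 20.23
eef_pos: [572.3, 48.9, 74.9]
orientation: [1.568, 2.721, 0.0]
force: [-1.7, -1.5, 7.9]
grip_width: 37.3
```

```bash
python3 -c "
from h import *
avg(10)"
```

```text
t 20.73 pos [572.3  48.8  74.9] yaw_y 30.11 yaw_x 120.11 q6 -0.499 F [-2.  -1.5  6.6] T [-0.304  0.413  0.164] w 37.3
F [-2.19 -1.69  6.94] T [-0.2876  0.4129  0.136 ] sd 0.0208 q6 -0.4992
```

{"op": "send_rows", "data": {"moves": [0,0,0,5,1,0,0,0,5,1,0,0,0,0,1,0,0,0,0,1]}}

```text
clock: 21.22
eef_pos: [572.1, 48.8, 74.9]
orientation: [1.799, 2.575, -0.001]
force: [-3.3, -2.3, 7.9]
grip_width: 38.0
```

```bash
python3 -c "
from h import *
avg(14)"
```

```text
t 21.93 pos [572.1  48.7  74.9] yaw_y 20.1 yaw_x 110.1 q6 -0.325 F [-2.6 -2.5  8.1] T [-0.32   0.566  0.169] w 37.1
F [-3.35 -2.03  7.69] T [-0.3365  0.5786  0.162 ] sd 0.0252 q6 -0.3247
```

Contact has begun: 0.162 against 0.122 free, about 8–10 N. Continuing in small steps.

{"op": "send_rows", "data": {"moves": [-0.0002,-0.0009,0,3.5,1,0,0,0,3.5,1,0,0,0,0,1,0,0,0,0,1]}}

```text
clock: 22.42
eef_pos: [571.8, 48.6, 74.9]
orientation: [1.952, 2.46, 0.002]
force: [-1.5, -0.8, 5.8]
grip_width: 37.6
```

```bash
python3 -c "
from h import *
avg(20)"
```

```text
t 23.43 pos [571.8  48.6  74.9] yaw_y 13.12 yaw_x 103.12 q6 -0.203 F [-0.5  0.2  7.1] T [-0.12   0.288  0.231] w 37.2
F [-0.87 -0.72  6.24] T [-0.1296  0.2297  0.1822] sd 0.0345 q6 -0.2034
```

{"op": "send_rows", "data": {"moves": [0,0,0,2.5,1,0,0,0,2,1,0,0,0,0,1,0,0,0,0,1]}}

```text
clock: 23.92
eef_pos: [571.7, 48.6, 74.9]
orientation: [2.048, 2.381, 0.001]
force: [-1.4, -0.5, 6.1]
grip_width: 37.4
```

```bash
python3 -c "
from h import *
avg(24)"
```

```text
t 25.12 pos [571.7  48.6  74.9] yaw_y 8.62 yaw_x 98.62 q6 -0.125 F [-2.1 -0.5  7.2] T [-0.169  0.325  0.172] w 37.5
F [-1.62 -0.68  6.49] T [-0.144   0.3159  0.2096] sd 0.0236 q6 -0.1249
```

Torque is now 0.210 at rest, against 0.122 free. That puts the jaw load at roughly 17–22 N, and the angle since contact gives about 20 N, so I stop here. Releasing and lifting clear.

{"op": "send_rows", "data": {"moves": [0,0,0,0,0.4,0,0,0,0,0.2,0,0,0,0,0,0,0,0,0,0,0,0,0,0,0,0,0,-0.02,0,0,0,0,-0.04,0,0,0,0,-0.06,0,0,0,0,-0.06,0,0,0,0,0,0,0]}}

```text
clock: 26.38
eef_pos: [573.1, 48.6, 263.0]
orientation: [2.044, 2.372, 0.015]
force: [0.2, 1.1, 0.3]
grip_width: 85.6
```

{"op": "send_rows", "data": {"moves": [-0.05,0,0,0,0,-0.05,0,0,0,0,-0.05,0,0,0,0,-0.05,0,0,0,0,0,0,0,0,0,0,0,0,0,0]}}

```text
clock: 27.12
eef_pos: [600.7, -148.9, 253.7]
orientation: [-2.051, -2.379, -0.0]
force: [-0.4, 0.4, -0.1]
grip_width: 85.3
```

```bash
python3 - <<'E'
from h import *
f=env.grab_frame("top"); g=env.grab_frame("scene"); st()
o=np.zeros((480,800,3),np.uint8)
o[:,:400]=cv2.resize(f[140:212,190:250],(400,480),interpolation=cv2.INTER_CUBIC); o[:,400:]=cv2.resize(g[120:216,190:270],(400,480),interpolation=cv2.INTER_CUBIC)
cv2.imwrite("pics/s6.png",o)
E
```

```text
t 27.23 pos [ 600.9 -148.   254. ] yaw_y 8.56 yaw_x 98.56 q6 -0.446 F [0.8 0.2 0.1] T [ 0.019  0.028 -0.008] w 85.5
```

View pics/s6.png

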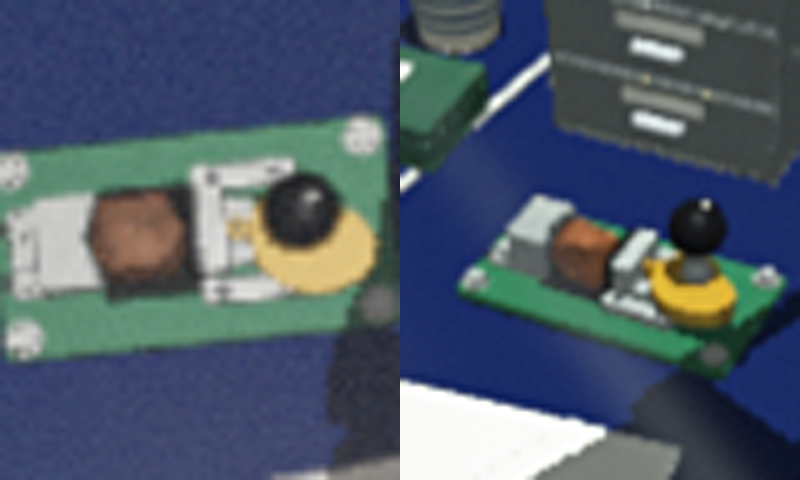

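The rock is seated in the V with the jaw pad against it (left half: rock (138,235), jaw (208,235)). The gripper is clear. Handing in.

```bash
python3 -c "
from bench import env
print(env.job_done())"
```

```text
the job is handed in; nothing more can be done
None
```

The brown rock is standing on the vice bed, seated in the V with the jaw gripping it at roughly 17–22 N. I handed the job in at about 27 s, with the gripper open and clear.

- **Placing:** I pinched the rock across its narrow side, turned it so that side lies along the vice's x, and felt about 8 N of bed contact before letting go.
- **Clamping:** I turned the ball clockwise about 136° in one grip, stopping to read the torque at rest. It read 0.12–0.127 N m with the jaw free and 0.21 N m at the end.
- **Grip force:** Taken at face value, the torque rise gives about 17 N. Scaled by the free-jaw reading it gives about 22 N, and the angle turned since contact gives about 20 N. I could not measure the force any more closely, because single torque readings scatter by about 0.025 N m.
- **Final pictures:** Both views show the rock in the V with the jaw pad against it. I never touched the other rocks, the slide box or the folding lens, but I did not check them one by one in the last picture.
- **Disagreement:** The gripper read 37.5 mm across the 40 mm ball and 39 mm across the roughly 45 mm rock. I took this as pad give. The ball turned with no sign of slipping.

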